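# Sweep the stray union nuts off the bench into their drawer compartment

### The job

Three loose union nuts are lying on the bench top above the open drawer. Sweep them across the wood and off the bench's front edge so that all three drop into, and come to rest in, the drawer compartment that already holds nuts of the same kind; only slide them along, do not pick them up. Leave the hose fitting, the screw plug, the oil bottle and the spanner where they are.

Things in the scene. Friction and masses are not known exactly. Their poses are not given: they have to be found in the camera images.
- nut1_center (a point): a loose steel union nut lying flat on the bench: plain hexagonal ring, 32 mm across flats (37 mm across corners), 24 mm high, 22 mm open bore, about 75 g (50 to 105 g); this point is its centre, 12 mm above the bench top; slides on the wood with a friction coefficient of 0.48 to 0.72. One of three alike
- nut2_center (a point): a loose steel union nut lying flat on the bench: plain hexagonal ring, 32 mm across flats (37 mm across corners), 24 mm high, 22 mm open bore, about 75 g (50 to 105 g); this point is its centre, 12 mm above the bench top; slides on the wood with a friction coefficient of 0.48 to 0.72. One of three alike
- nut3_center (a point): a loose steel union nut lying flat on the bench: plain hexagonal ring, 32 mm across flats (37 mm across corners), 24 mm high, 22 mm open bore, about 75 g (50 to 105 g); this point is its centre, 12 mm above the bench top; slides on the wood with a friction coefficient of 0.48 to 0.72. One of three alike
- table: the beech bench top, 40 mm thick, surface at z = 0, 1.6 m wide. Origin: on the top surface at the middle of its front edge, the straight edge (parallel to world y, running past both sides of the drawer) on the side away from the robot, +x beyond it is open air above the drawer. Fixed
- stock_nuts: the stock in the right compartment: five union nuts like the loose ones, fixed on its floor (24 mm high). Origin: middle of the compartment's floor, 145 mm below the bench top; axes as the world's. It is 131 mm (x) by 132 mm (y) inside; it starts 4 to 34 mm behind the bench's front edge (under the top) and reaches 97 to 127 mm beyond it. Fixed
- stock_tails: straight hose fittings lying in a compartment of the same row. Its compartment is not the one for the nuts. Origin: middle of that compartment's floor
- stock_elbows: bent tube elbows lying in a compartment of the same row. Its compartment is not the one for the nuts. Origin: middle of that compartment's floor
- stock_plugs: hexagon screw plugs lying in a compartment of the same row. Its compartment is not the one for the nuts. Origin: middle of that compartment's floor
- drawer: blue steel drawer, 560 mm wide (y), pulled out beyond the bench's front edge. Four compartments side by side (pitch 136 mm) in the row under the edge, two rows farther out; cardboard dividers 4 mm thick, 85 mm high, tops 60 mm below the bench top; its sides and front (280 to 300 mm out in x) stay 47 mm or more below it. Origin: on its floor, mid width, middle of the row under the edge. Fixed
- hose_fitting: bystander: straight steel hose fitting standing upright on its hexagon on the bench behind the nuts (nearer the robot), 64 mm tall, 35 mm across at the foot. Origin: centre of its underside
- screw_plug: bystander: steel hexagon screw plug standing on its head behind the nuts, 34 mm tall, 31 mm across at the foot. Origin: centre of its underside
- oil_bottle: bystander: white oil bottle standing at the left (+y), 115 mm tall, 48 mm in diameter. Origin: centre of its underside
- spanner: bystander: steel spanner, 190 mm long, lying flat at the right (-y), long axis its own x. Origin: middle of its underside

How it is judged:
At the end, for the whole second after the job is handed in: All three nuts lie at rest in the compartment of the stock nuts: each centre within 66 mm of the middle of the compartment in x and in y and below the tops of the dividers (less than 75 mm above its floor), slower than 20 mm/s; the four bystanders are within 15 mm of where they were (x of nut1_center in the frame of stock_nuts between -0.066 and 0.066 m and y of nut1_center in the frame of stock_nuts between -0.066 and 0.066 m and z of nut1_center in the frame of stock_nuts between 0 and 0.075 m and linear speed of each of nut1, nut2, nut3 below 0.02 m/s and x of nut2_center in the frame of stock_nuts between -0.066 and 0.066 m and y of nut2_center in the frame of stock_nuts between -0.066 and 0.066 m and z of nut2_center in the frame of stock_nuts between 0 and 0.075 m and x of nut3_center in the frame of stock_nuts between -0.066 and 0.066 m and y of nut3_center in the frame of stock_nuts between -0.066 and 0.066 m and z of nut3_center in the frame of stock_nuts between 0 and 0.075 m and distance of each of hose_fitting, screw_plug, oil_bottle, spanner from where it was at the start of the episode below 0.015 m); the robot touches nothing.
It fails at once if a nut was lifted off the bench (its centre more than 28 mm above the bench top, 16 mm higher than when lying) (height (world z) of any of nut1_center, nut2_center, nut3_center above 0.028 m).
It fails at once if a nut was carried or flung out over the drawer (its centre more than 60 mm beyond the front edge while still above the bench's level) ((x of nut1_center in the frame of table above 0.06 m and height (world z) of nut1_center above 0 m) or (x of nut2_center in the frame of table above 0.06 m and height (world z) of nut2_center above 0 m) or (x of nut3_center in the frame of table above 0.06 m and height (world z) of nut3_center above 0 m)).
It fails at once if a nut fell to the floor (height (world z) of any of nut1_center, nut2_center, nut3_center below -0.25 m).
It fails at once if a bystander (hose fitting, screw plug, oil bottle or spanner) was moved more than 15 mm (distance of any of hose_fitting, screw_plug, oil_bottle, spanner from where it was at the start of the episode above 0.015 m).
It also fails if it takes over 72 s, if anything falls off the work surface, if the arm or the gripper's body presses on something with over 40 N, if the wrist force passes 120 N, or if a joint passes its speed limit or range.

### The arm

A 7-joint arm with a two-finger parallel gripper is mounted at the origin on the work surface. World frame = base frame: x ahead of the robot, y to its left, z up, the work surface at z = 0. Lengths are in m, angles in rad, forces in N, time in s.
With the tool pointing down it reaches from about 0.4 to 0.9 m from the base axis. Payload 5.5 kg.
Tool frame: the origin (TCP) lies midway between the tips of the shut fingers; the grasp point (between the pads) lies 19 mm behind it; z points along the fingers, y is the line along which they close (so a half turn about z gives the same grasp; the last joint's range is limited). The gripper opens to 85 mm and grips with 20 to 120 N. Pads are 22 mm wide; open, the fingers measure 114 mm over their backs; the gripper's body (76 mm by 85 mm) begins 54 mm behind the grasp point. The pads swing forward as they close: fully open they stand 13 mm farther back than shut.
Start: joints at [-0.981, 0.501, -0.427, 1.55, 0.221, 1.138, -0.21], TCP at [0.209, 0.616, 0.231] pointing down, gripper open.
Joint ranges: [-2.88, 2.88], [-0.31, 2.03], [-1.54, 1.56], [0.2, 2.42], [-1.41, 4.55], [0.19, 2.02], [-2.57, 2.57]. Speed limits (rad/s): [2.57, 2.57, 3.14, 3.14, 3.14, 3.14, 3.14].

### API

Orientations are given as a 3x3 rotation matrix whose columns are the frame's x, y, z axes.
In Python, from station import monitor, optics, order gives the robot as it stands.
- The arm moves only by the tool servo_tool, never from a script. Its argument "plan" is a list of rows, each a list of 5 numbers: the shift along the tool's x, y, z in mm, then the turn about the tool's z in rad, then the finger opening in mm, from 0 to 85.4. In form: [[dx, dy, dz, spin, gripper], ...]. A call has 1 to 5 rows; each row is the pose to reach, as a shift and turn from the pose commanded when the call began, along the tool's axes at that moment; what a row does not reach only later rows make up. A row lasts 1/12 s, in which the tool goes at most 41.7 mm and 7.16 degrees, less where a joint would pass 70% of its speed; a pose out of reach is approached as far as the arm can. A call with a gripper value outside its range is refused whole. The fingers move at their own pace and stop on an object; "force" is the grip in N (left out, the last holds). Time passes only in rows, so rows that repeat a pose let the fingers close. It gives the time, the measured TCP pose, the force, the opening and the grip force at its end, in the units of the state.
- monitor.sense(): the state, without advancing time (a new reading comes with each control period).
- optics.capture(name): name is "side" or "top"; returns (picture, depth): 384x512x3 uint8, red, green, blue; 384x512 float32, m along the optical axis (not along the pixel's ray), 0 where there is no reading.
- optics.camera_model(name): a dict with "vfov" (degrees; the focal length in pixels is half the picture's height over the tangent of half this angle, whatever the lens; pixels are square), "cx", "cy" (the principal point, pixels), "rvec" (rotation vector, rad) and "tvec" (3), from world to camera coordinates, as OpenCV has them. Camera axes: x right, y down, z forward; pixel columns grow to the right and rows downward; lengths in m; the calibration is good to about 2 mm. A picture is of the moment at which its call begins. camera_model takes no time and is no camera call.
- order.hand_in(): hands the job in; it is judged then, once.
The state is a dict: "t": time; "joint_pos": joint angles; "qvel": joint speeds; "effort": joint torques, N m; "ee_pos": TCP position; "tcp_rot": TCP orientation; "wrist_force": force on the tool from outside, world axes, zero at the start; "ft_torque": the same for the moment, N m; "finger_gap": finger opening in m; "finger_force": force on a finger pad.
Only numpy, scipy, OpenCV 4.12 (cv2) and the standard library are available. Lean on these libraries where they do the work, as an engineer would, in place of code of your own. Each camera call takes 0.05 s, during which the arm holds its last target. There are 200 camera calls.

## Working session

There is one attempt and no reset: what is moved stays moved. The work goes in short steps, Python scripts to look and compute and a tool call to move; the robot and the scene stay as the last step left them, time stands still between calls to the robot, and variables do not carry over. Pictures are saved under pics/ and viewed, at most 10 in all, crops included, and the job is handed in when it is done.

Besides the shell and the picture viewer there is one more tool, called after "Request:" as a command line: name --pt "numbers of a row" for each row, then --argument value for the rest. servo_tool: Moves the arm, as the interface text tells. Its arguments: {"type":"object","properties":{"plan":{"type":"array"},"force":{"type":"number"}},"required":["plan"]}

```bash
mkdir -p pics; cat > h.py <<'E'
import numpy as np,cv2
from station import monitor,optics,order
def cam(n):
    m=optics.camera_model(n);f=192/np.tan(np.radians(m['vfov'])/2)
    K=np.array([[f,0,m['cx']],[0,f,m['cy']],[0,0,1.]]);R=cv2.Rodrigues(np.array(m['rvec'],float))[0];t=np.array(m['tvec'],float).ravel()
    return m,K,R,t
def ray(n,u,v,z):
    m,K,R,t=cam(n);c=-R.T@t;d=R.T@np.linalg.inv(K)@[u,v,1.];return c+d*(z-c[2])/d[2]
def proj(n,p):
    m,K,R,t=cam(n);q=K@(R@np.array(p)+t);return q[:2]/q[2]
def cloud(n,dep):
    m,K,R,t=cam(n);v,u=np.mgrid[:384,:512];P=np.stack([(u-K[0,2])/K[0,0]*dep,(v-K[1,2])/K[1,1]*dep,dep],-1);return (P-t)@R
E
python3 - <<'E'
from h import *
s=monitor.sense();print(s['t'],s['ee_pos'],np.round(s['tcp_rot'],3).tolist(),s['finger_gap'])
for n in('top','side'):
    print(optics.camera_model(n))
    p,d=optics.capture(n);cv2.imwrite(f'pics/{n}0.png',p[:,:,::-1]);np.save(f'{n}0d.npy',d)
E
```

```text
0.0 [0.20845451 0.61493922 0.23024836] [[-0.947, 0.321, -0.001], [0.321, 0.947, -0.002], [0.0, -0.002, -1.0]] 0.08525539229943548
{'vfov': 55.740381862174054, 'cx': 252.4239975814589, 'cy': 193.58838346693668, 'rvec': array([ 2.15457396, -2.14802227,  0.09629458]), 'tvec': array([8.45372880e-04, 5.36515126e-01, 1.15231206e+00])}
{'vfov': 46.49771750441431, 'cx': 252.23705074600394, 'cy': 188.56115156568652, 'rvec': array([ 1.10175154,  2.27657318, -1.10544615]), 'tvec': array([ 0.34641733, -0.31406331,  1.5950405 ])}
```

View pics/top0.png

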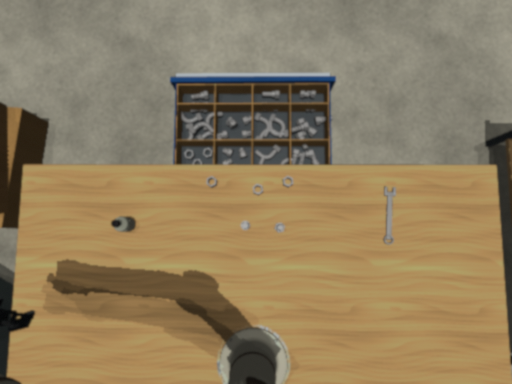

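View pics/side0.png

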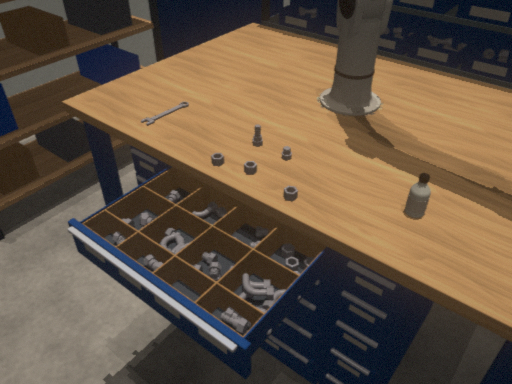

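```bash
python3 - <<'E'
from h import *
img=cv2.imread('pics/top0.png');d=np.load('top0d.npy');P=cloud('top',d)
z=P[...,2]
for u in(190,210,230,250,270,300,340): # front edge: last row at table height
    col=np.where(np.abs(z[:,u])<.012)[0]; r=col.min(); print('edge',u,r,np.round(P[r,u],3),np.round(ray('top',u,r-.5,0),4))
def blobs(n,pic,d,P,box):
    m=((P[...,2]>.012)&(P[...,2]<.15)&(P[...,0]>.3)&(d>0)).astype(np.uint8);
    x0,y0,x1,y1=box;mm=np.zeros_like(m);mm[y0:y1,x0:x1]=m[y0:y1,x0:x1]
    k,l,st,c=cv2.connectedComponentsWithStats(mm)
    for i in range(1,k):
        if st[i,4]>4:
            q=P[l==i]; print(n,st[i],np.round(c[i],1),'mid',np.round((np.percentile(q,2,0)+np.percentile(q,98,0))/2,4),'zmax',q[:,2].max().round(3),'ray24',np.round(ray(n,*c[i],.02),4))
blobs('top',img,d,P,(60,150,460,260))
d2=np.load('side0d.npy');blobs('side',None,d2,cloud('side',d2),(120,80,450,240))
# dividers: compartments top at z=-.06
m=cv2.inRange(cv2.cvtColor(img,cv2.COLOR_BGR2HSV),(5,80,60),(25,255,255))
for v in(148,154,160):print(v,[ (u,ray('top',u,v,-.06)[1].round(3)) for u in range(170,340) if m[v,u]])
crop=np.hstack([cv2.resize(img[135:235,165:320],None,fx=5,fy=5,interpolation=2)])
cv2.imwrite('pics/crop0.png',crop)
E
```

```text
edge 190 164 [ 0.642  0.217 -0.007] [0.6423 0.2153 0.    ]
edge 210 164 [ 0.641  0.147 -0.001] [0.6423 0.1473 0.    ]
edge 230 164 [ 0.641  0.08  -0.   ] [0.6422 0.0795 0.    ]
edge 250 164 [ 0.641  0.012 -0.005] [0.6422 0.0119 0.    ]
edge 270 165 [ 0.636 -0.055  0.003] [ 0.6388 -0.0556  0.    ]
edge 300 165 [ 0.636 -0.156  0.003] [ 0.6387 -0.1564  0.    ]
edge 340 165 [ 0.637 -0.29   0.002] [ 0.6387 -0.2901  0.    ]
top [206 176  11  11  56] [211.3 181.2] mid [0.5783 0.1393 0.0198] zmax 0.031 ray24 [0.5789 0.1391 0.02  ]
top [283 176  10  11  54] [287.6 180.8] mid [ 0.5799 -0.1123  0.0216] zmax 0.028 ray24 [ 0.5803 -0.1128  0.02  ]
top [253 184  10  11  51] [257.5 188.9] mid [ 0.554  -0.0139  0.023 ] zmax 0.028 ray24 [ 0.5534 -0.0139  0.02  ]
top [111 216  24  16 281] [122.8 223.7] mid [0.436  0.4112 0.0668] zmax 0.117 ray24 [0.4376 0.4282 0.02  ]
top [241 221   9   9  68] [244.9 225. ] mid [0.4349 0.0266 0.0248] zmax 0.038 ray24 [0.4348 0.0267 0.02  ]
top [275 222  10  10  72] [279.3 227. ] mid [ 0.4288 -0.0852  0.0404] zmax 0.068 ray24 [ 0.4287 -0.0851  0.02  ]
side [253 124  10 
[... 831 characters left out ...]
28)), (328, np.float64(-0.262)), (329, np.float64(-0.266))]
154 [(175, np.float64(0.282)), (176, np.float64(0.278)), (213, np.float64(0.146)), (214, np.float64(0.142)), (215, np.float64(0.139)), (251, np.float64(0.01)), (252, np.float64(0.007)), (253, np.float64(0.003)), (289, np.float64(-0.124)), (290, np.float64(-0.128)), (291, np.float64(-0.131)), (328, np.float64(-0.262)), (329, np.float64(-0.265))]
160 [(175, np.float64(0.281)), (176, np.float64(0.278)), (213, np.float64(0.145)), (214, np.float64(0.142)), (215, np.float64(0.138)), (251, np.float64(0.01)), (252, np.float64(0.007)), (289, np.float64(-0.124)), (290, np.float64(-0.128)), (328, np.float64(-0.262)), (329, np.float64(-0.265))]
```

View pics/crop0.png

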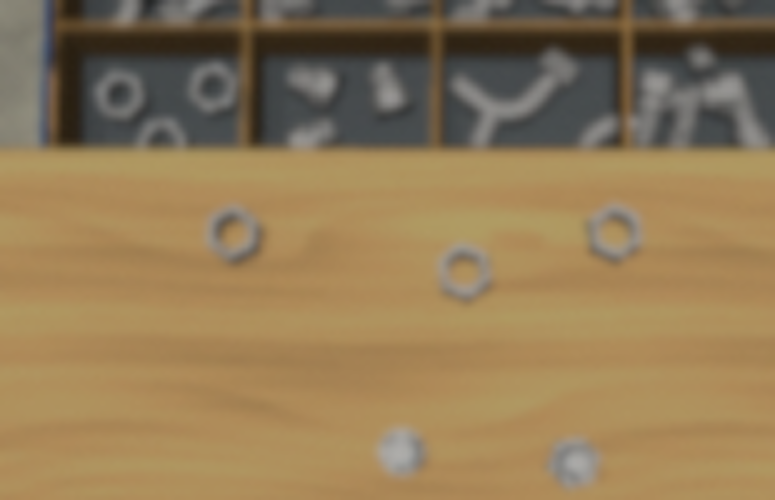

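Request:
servo_tool --pt "-34 -22 0 -0.11 60" --pt "-68 -44 0 -0.22 60" --pt "-102 -66 0 -0.326 60" --pt "-136 -88 0 -0.326 60" --pt "-170 -110 0 -0.326 60" --force 20

```text
t: 0.52
ee_pos: [0.335, 0.4549, 0.2308]
tcp_rot: [[-1.0, 0.0, -0.001], [0.0, 1.0, -0.001], [0.001, -0.001, -1.0]]
wrist_force: [0.9, 0.3, -0.2]
finger_gap: 0.06
finger_force: 0.0
```

Request:
servo_tool --pt "-24 -31 0 0 60" --pt "-48 -62 0 0 60" --pt "-72 -93 0 0 60" --pt "-96 -124 0 0 60" --pt "-120 -155 0 0 60"

```text
t: 0.93
ee_pos: [0.4548, 0.2998, 0.2311]
tcp_rot: [[-1.0, 0.001, -0.0], [0.001, 1.0, -0.0], [0.0, -0.0, -1.0]]
wrist_force: [-0.2, -0.1, 0.2]
finger_gap: 0.0605
finger_force: 0.0
```

Request:
servo_tool --pt "-24 -31 0 0 60" --pt "-48 -62 0 0 60" --pt "-72 -93 10 0 60" --pt "-96 -124 30 0 60" --pt "-120 -155 60 0 60"

```text
t: 1.35
ee_pos: [0.5719, 0.1507, 0.1783]
tcp_rot: [[-1.0, 0.002, 0.004], [0.002, 1.0, 0.0], [-0.004, 0.0, -1.0]]
wrist_force: [0.7, 0.6, 0.1]
finger_gap: 0.0597
finger_force: 0.0
```

Request:
servo_tool --pt "-4 -3 30 0 60" --pt "-4 -3 60 0 60" --pt "-4 -3 90 0 60" --pt "-4 -3 115 0 60" --pt "-4 -3 130 0 60"

```text
t: 1.77
ee_pos: [0.5708, 0.1491, 0.0437]
tcp_rot: [[-1.0, 0.001, -0.005], [0.001, 1.0, -0.001], [0.005, -0.001, -1.0]]
wrist_force: [0.7, 0.3, -0.3]
finger_gap: 0.0599
finger_force: 0.0
```

```bash
python3 - <<'E'
from h import *
print(monitor.sense()['ee_pos'])
p,d=optics.capture('side');cv2.imwrite('pics/s1.png',cv2.resize(p[90:250,200:400,::-1],None,fx=4,fy=4))
E
```

```text
[0.57080126 0.14912263 0.04366661]
```

View pics/s1.png

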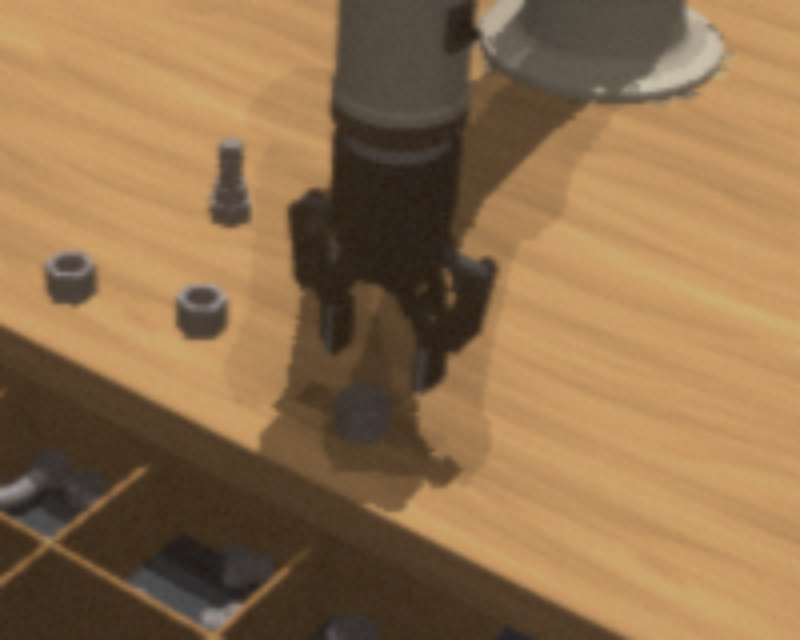

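Request:
servo_tool --pt "-8 -7 0 0 60" --pt "-8 -7 0 0 60" --pt "-8 -7 10 0 60"

```text
t: 2.07
ee_pos: [0.585, 0.1428, 0.0403]
tcp_rot: [[-1.0, 0.003, 0.007], [0.003, 1.0, 0.001], [-0.007, 0.001, -1.0]]
wrist_force: [0.5, 0.3, 0.7]
finger_gap: 0.06
finger_force: 0.0
```

Request:
servo_tool --pt "0 0 0 0 60" --pt "0 0 0 0 60" --pt "0 0 0 0 60"

```text
t: 2.32
ee_pos: [0.5814, 0.1433, 0.0379]
tcp_rot: [[-1.0, 0.001, 0.001], [0.001, 1.0, 0.0], [-0.001, 0.0, -1.0]]
wrist_force: [0.4, 0.1, -0.4]
finger_gap: 0.0603
finger_force: 0.0
```

Request:
servo_tool --pt "0 0 15 0 60" --pt "0 0 27 0 60" --pt "0 0 30 0 60" --pt "0 0 30 0 50" --pt "0 0 30 0 42"

```text
t: 2.73
ee_pos: [0.5809, 0.1431, 0.0072]
tcp_rot: [[-1.0, 0.001, -0.001], [0.001, 1.0, -0.0], [0.001, -0.0, -1.0]]
wrist_force: [-0.9, -0.2, 0.8]
finger_gap: 0.0423
finger_force: 0.0
```

Request:
servo_tool --pt "0 0 0 0 38" --pt "0 0 0 0 36" --pt "0 0 0 0 34" --pt "0 0 0 0 34"

```text
t: 3.07
ee_pos: [0.5816, 0.1429, 0.0078]
tcp_rot: [[-1.0, 0.001, 0.001], [0.001, 1.0, 0.0], [-0.001, 0.0, -1.0]]
wrist_force: [-0.6, 0.4, 0.2]
finger_gap: 0.034
finger_force: 0.2
```

Request:
servo_tool --pt "0 12 0 0 34" --pt "0 26 0 0 34" --pt "0 40 0 0 34" --pt "0 53 0 0 34" --pt "0 64 0 0 34"

```text
t: 3.48
ee_pos: [0.5807, 0.2104, 0.0074]
tcp_rot: [[-1.0, -0.002, -0.0], [-0.002, 1.0, 0.001], [0.0, 0.001, -1.0]]
wrist_force: [-0.5, -0.8, 0.3]
finger_gap: 0.0342
finger_force: 0.4
```

Request:
servo_tool --pt "0 2 0 0 34" --pt "0 2 0 0 40" --pt "0 0 0 0 46" --pt "0 0 0 0 48" --pt "0 0 10 0 48"

```text
t: 3.9
ee_pos: [0.583, 0.2061, -0.0013]
tcp_rot: [[-1.0, 0.003, 0.003], [0.003, 1.0, 0.0], [-0.003, 0.0, -1.0]]
wrist_force: [0.8, 0.5, 0.2]
finger_gap: 0.048
finger_force: 0.0
```

Request:
servo_tool --pt "0 0 -20 0 48" --pt "0 0 -45 0 48" --pt "20 0 -50 0 30" --pt "40 0 -50 0 14" --pt "55 0 -50 0 14"

```text
t: 4.32
ee_pos: [0.5253, 0.2062, 0.0472]
tcp_rot: [[-1.0, 0.002, -0.0], [0.002, 1.0, -0.0], [0.0, -0.0, -1.0]]
wrist_force: [-1.2, -0.5, -0.8]
finger_gap: 0.0141
finger_force: 0.0
```

Request:
servo_tool --pt "0 0 0 0 14" --pt "0 0 15 0 14" --pt "0 0 30 0 14" --pt "0 0 38 0 14" --pt "0 0 40 0 14"

```text
t: 4.73
ee_pos: [0.5256, 0.2058, 0.0053]
tcp_rot: [[-1.0, 0.002, -0.003], [0.002, 1.0, -0.001], [0.003, -0.001, -1.0]]
wrist_force: [-0.9, -0.1, -0.3]
finger_gap: 0.0138
finger_force: 0.0
```

```bash
python3 - <<'E'
from h import *
s=monitor.sense();print(s['ee_pos'],s['finger_gap'])
p,d=optics.capture('side');cv2.imwrite('pics/s2.png',cv2.resize(p[90:290,200:400,::-1],None,fx=3,fy=3))
E
```

```text
[0.52558918 0.20583024 0.00533478] 0.013771945848360079
```

View pics/s2.png

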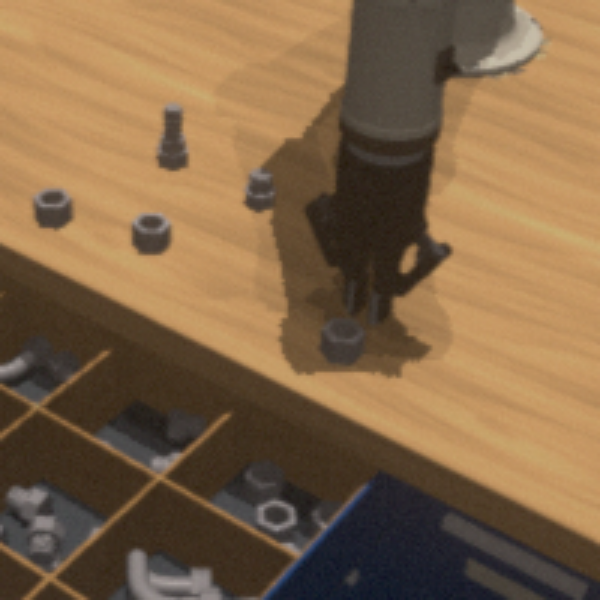

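```bash
python3 - <<'E'
from h import *
print(ray('side',200+342/3,90+340/3,.014),proj('side',[.58,.206,.012]))
E
```

```text
[0.57705218 0.21387785 0.014     ] [310.65650233 203.28322503]
```

Request:
servo_tool --pt "-14 3 0 0 14" --pt "-28 3 0 0 14" --pt "-42 3 0 0 14" --pt "-54 3 0 0 14" --pt "-64 3 0 0 14"

```text
t: 5.2
ee_pos: [0.5919, 0.2098, 0.0079]
tcp_rot: [[-1.0, 0.001, 0.001], [0.001, 1.0, 0.0], [-0.001, 0.0, -1.0]]
wrist_force: [-0.3, 1.0, 0.0]
finger_gap: 0.0144
finger_force: 0.3
```

Request:
servo_tool --pt "-7 0 0 0 14" --pt "-14 0 0 0 14" --pt "-21 0 0 0 14" --pt "-28 0 0 0 14" --pt "-35 0 0 0 14"

```text
t: 5.62
ee_pos: [0.6258, 0.2101, 0.0074]
tcp_rot: [[-1.0, 0.001, 0.0], [0.001, 1.0, 0.0], [-0.0, 0.0, -1.0]]
wrist_force: [-0.7, -0.1, 0.6]
finger_gap: 0.014
finger_force: 0.0
```

Request:
servo_tool --pt "-6 0 0 0 14" --pt "-12 0 0 0 14" --pt "-18 0 0 0 14" --pt "-24 0 0 0 14" --pt "-24 0 0 0 14"

```text
t: 6.03
ee_pos: [0.6508, 0.2097, 0.0074]
tcp_rot: [[-1.0, 0.001, 0.001], [0.001, 1.0, 0.0], [-0.001, 0.0, -1.0]]
wrist_force: [0.1, -0.5, -0.1]
finger_gap: 0.0142
finger_force: 0.0
```

```bash
python3 - <<'E'
from h import *
s=monitor.sense();print(s['ee_pos'],s['finger_gap'])
p,d=optics.capture('side');cv2.imwrite('pics/s3.png',cv2.resize(p[90:290,200:400,::-1],None,fx=3,fy=3))
E
```

```text
[0.65077802 0.2096938  0.00743744] 0.014223842475169616
```

View pics/s3.png

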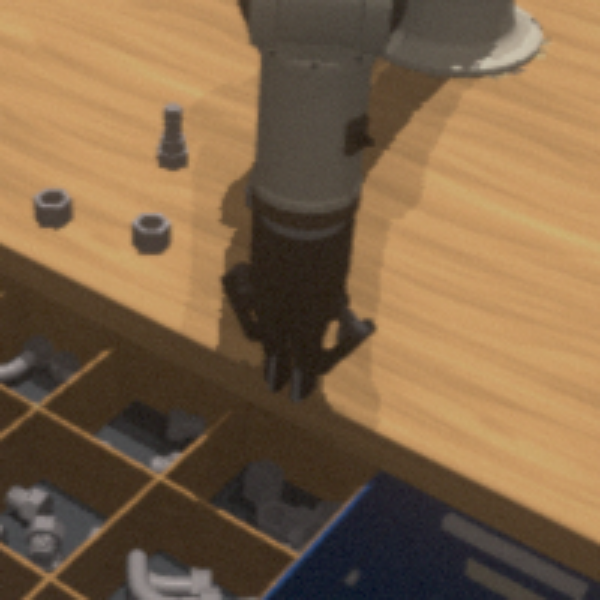

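Request:
servo_tool --pt "0 0 -35 0 14" --pt "10 -20 -60 0 30" --pt "28 -56 -60 0 50" --pt "46 -92 -60 0 60" --pt "64 -128 -60 0 60"

```text
t: 6.5
ee_pos: [0.5843, 0.0814, 0.068]
tcp_rot: [[-1.0, -0.001, 0.001], [-0.001, 1.0, 0.0], [-0.001, 0.0, -1.0]]
wrist_force: [-0.1, -1.0, -0.1]
finger_gap: 0.0596
finger_force: 0.0
```

Request:
servo_tool --pt "16 -36 0 0 60" --pt "32 -72 0 0 60" --pt "32 -93 0 0 60" --pt "32 -93 0 0 60" --pt "32 -93 0 0 60"

```text
t: 6.92
ee_pos: [0.5528, -0.0128, 0.0675]
tcp_rot: [[-1.0, 0.004, 0.0], [0.004, 1.0, -0.0], [-0.0, -0.0, -1.0]]
wrist_force: [0.1, 0.7, -0.2]
finger_gap: 0.0595
finger_force: 0.0
```

Request:
servo_tool --pt "-1 1 25 0 60" --pt "-1 1 48 0 60" --pt "-1 1 60 0 60" --pt "-1 1 60 0 54" --pt "-1 1 60 0 46"

```text
t: 7.33
ee_pos: [0.5536, -0.0085, 0.0068]
tcp_rot: [[-1.0, -0.001, -0.002], [-0.001, 1.0, 0.001], [0.002, 0.001, -1.0]]
wrist_force: [0.1, 0.6, -0.9]
finger_gap: 0.0462
finger_force: 0.0
```

Request:
servo_tool --pt "0 0 0 0 42" --pt "0 0 0 0 38" --pt "0 0 0 0 36" --pt "0 0 0 0 34" --pt "0 0 0 0 34"

```text
t: 7.75
ee_pos: [0.5547, -0.0101, 0.008]
tcp_rot: [[-1.0, 0.001, 0.001], [0.001, 1.0, -0.0], [-0.001, -0.0, -1.0]]
wrist_force: [0.9, -0.4, -0.4]
finger_gap: 0.034
finger_force: 0.3
```

Request:
servo_tool --pt "0 12 0 0 34" --pt "0 26 0 0 34" --pt "0 40 0 0 34" --pt "0 54 0 0 34" --pt "0 68 0 0 34"

```text
t: 8.17
ee_pos: [0.554, 0.0596, 0.0075]
tcp_rot: [[-1.0, 0.001, 0.0], [0.001, 1.0, 0.0], [-0.0, 0.0, -1.0]]
wrist_force: [-0.1, -0.2, 0.6]
finger_gap: 0.0341
finger_force: 0.3
```

Request:
servo_tool --pt "0 14 0 0 34" --pt "0 28 0 0 34" --pt "0 42 0 0 34" --pt "0 56 0 0 34" --pt "0 70 0 0 34"

```text
t: 8.58
ee_pos: [0.5539, 0.1296, 0.0074]
tcp_rot: [[-1.0, 0.0, -0.0], [0.0, 1.0, 0.0], [0.0, 0.0, -1.0]]
wrist_force: [0.7, -0.7, 0.3]
finger_gap: 0.0339
finger_force: 0.3
```

Request:
servo_tool --pt "0 14 0 0 34" --pt "0 28 0 0 34" --pt "0 42 0 0 34" --pt "0 56 0 0 34" --pt "0 70 0 0 34"

```text
t: 9.0
ee_pos: [0.5542, 0.1994, 0.0073]
tcp_rot: [[-1.0, 0.001, -0.0], [0.001, 1.0, 0.0], [0.0, 0.0, -1.0]]
wrist_force: [0.1, -0.5, 0.2]
finger_gap: 0.0342
finger_force: 0.3
```

Request:
servo_tool --pt "0 8 0 0 34" --pt "0 8 0 0 34" --pt "0 8 0 0 42" --pt "0 8 0 0 48" --pt "0 8 0 0 48"

```text
t: 9.42
ee_pos: [0.5544, 0.2046, 0.0072]
tcp_rot: [[-1.0, 0.002, -0.0], [0.002, 1.0, -0.001], [0.0, -0.001, -1.0]]
wrist_force: [-0.6, -0.4, -0.0]
finger_gap: 0.0481
finger_force: 0.0
```

Request:
servo_tool --pt "0 0 -20 0 48" --pt "0 0 -45 0 48" --pt "20 0 -50 0 30" --pt "40 0 -50 0 14" --pt "55 0 -50 0 14"

```text
t: 9.83
ee_pos: [0.4986, 0.205, 0.058]
tcp_rot: [[-1.0, 0.003, 0.001], [0.003, 1.0, -0.0], [-0.001, -0.0, -1.0]]
wrist_force: [-0.1, 0.4, -0.1]
finger_gap: 0.0144
finger_force: 0.0
```

Request:
servo_tool --pt "0 0 0 0 14" --pt "0 0 20 0 14" --pt "0 0 38 0 14" --pt "0 0 49 0 14" --pt "0 0 49 0 14"

```text
t: 10.25
ee_pos: [0.4982, 0.2045, 0.006]
tcp_rot: [[-1.0, 0.002, -0.004], [0.002, 1.0, -0.002], [0.004, -0.002, -1.0]]
wrist_force: [-0.8, -0.6, 0.7]
finger_gap: 0.0141
finger_force: 0.0
```

Request:
servo_tool --pt "-14 1 0 0 14" --pt "-28 1 0 0 14" --pt "-42 1 0 0 14" --pt "-56 1 0 0 14" --pt "-70 1 0 0 14"

```text
t: 10.67
ee_pos: [0.5705, 0.2068, 0.0089]
tcp_rot: [[-1.0, 0.001, 0.0], [0.001, 1.0, 0.0], [-0.0, 0.0, -1.0]]
wrist_force: [-0.1, 0.9, 0.3]
finger_gap: 0.014
finger_force: 0.2
```

Request:
servo_tool --pt "-10 0 0 0 14" --pt "-20 0 0 0 14" --pt "-30 0 0 0 14" --pt "-37 0 0 0 14" --pt "-44 0 0 0 14"

```text
t: 11.08
ee_pos: [0.6139, 0.2068, 0.0086]
tcp_rot: [[-1.0, 0.001, -0.0], [0.001, 1.0, 0.0], [0.0, 0.0, -1.0]]
wrist_force: [-0.5, 1.1, 0.3]
finger_gap: 0.0139
finger_force: 0.4
```

Request:
servo_tool --pt "-8 0 0 0 14" --pt "-16 0 0 0 14" --pt "-24 0 0 0 14" --pt "-32 0 0 0 14" --pt "-38 0 0 0 14"

```text
t: 11.5
ee_pos: [0.6524, 0.2068, 0.0083]
tcp_rot: [[-1.0, 0.001, 0.0], [0.001, 1.0, 0.0], [-0.0, 0.0, -1.0]]
wrist_force: [0.8, -0.6, -0.2]
finger_gap: 0.0138
finger_force: 0.0
```

```bash
python3 - <<'E'
from h import *
s=monitor.sense();print(s['ee_pos'],s['finger_gap'])
p,d=optics.capture('side');cv2.imwrite('pics/s4.png',cv2.resize(p[90:290,200:400,::-1],None,fx=3,fy=3))
E
```

```text
[0.65235369 0.20682812 0.00833343] 0.013842415260768402
```

View pics/s4.png

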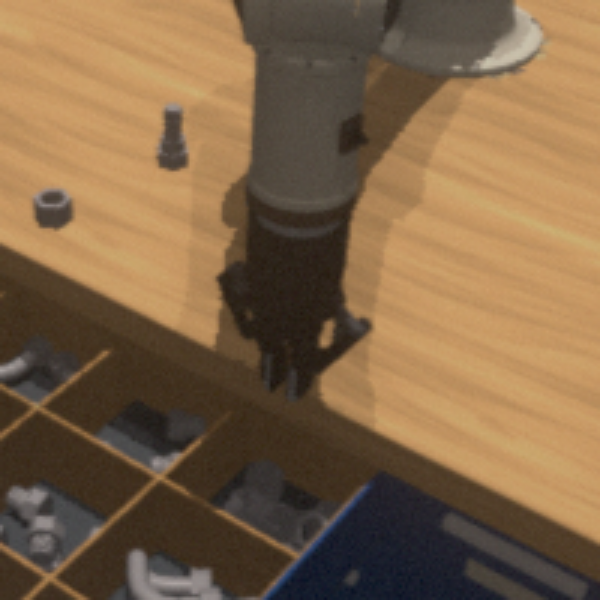

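Second nut is gone from the bench (only the third remains, at crop (52,207)). Fetching it now.

Request:
servo_tool --pt "0 0 -35 0 14" --pt "10 -25 -60 0 30" --pt "20 -63 -60 0 50" --pt "30 -101 -60 0 60" --pt "40 -139 -60 0 60"

```text
t: 11.97
ee_pos: [0.611, 0.0672, 0.0692]
tcp_rot: [[-1.0, -0.001, 0.001], [-0.001, 1.0, 0.0], [-0.001, 0.0, -1.0]]
wrist_force: [-0.5, -0.4, -0.2]
finger_gap: 0.0598
finger_force: 0.0
```

Request:
servo_tool --pt "10 -37 0 0 60" --pt "20 -74 0 0 60" --pt "28 -111 0 0 60" --pt "31 -148 0 0 60" --pt "31 -179 0 0 60"

```text
t: 12.38
ee_pos: [0.5785, -0.1142, 0.0684]
tcp_rot: [[-1.0, 0.002, -0.001], [0.002, 1.0, -0.001], [0.001, -0.001, -1.0]]
wrist_force: [0.1, -0.3, -0.6]
finger_gap: 0.0601
finger_force: 0.0
```

Request:
servo_tool --pt "0 0 0 0 60" --pt "0 0 0 0 60" --pt "0 0 0 0 60"

```text
t: 12.63
ee_pos: [0.58, -0.1105, 0.0683]
tcp_rot: [[-1.0, 0.001, 0.0], [0.001, 1.0, 0.001], [-0.0, 0.001, -1.0]]
wrist_force: [-0.5, 0.2, 0.1]
finger_gap: 0.0602
finger_force: 0.0
```

Travel +y needed: about 318 mm.

Request:
servo_tool --pt "-1 0 25 0 60" --pt "-1 0 48 0 60" --pt "-1 0 61 0 60" --pt "-1 0 61 0 54" --pt "-1 0 61 0 46"

```text
t: 13.05
ee_pos: [0.5805, -0.1092, 0.0067]
tcp_rot: [[-1.0, -0.001, -0.002], [-0.001, 1.0, 0.001], [0.002, 0.001, -1.0]]
wrist_force: [-0.3, 0.3, 0.4]
finger_gap: 0.0463
finger_force: 0.0
```

Request:
servo_tool --pt "0 0 0 0 42" --pt "0 0 0 0 38" --pt "0 0 0 0 36" --pt "0 0 0 0 34" --pt "0 0 0 0 34"

```text
t: 13.47
ee_pos: [0.5815, -0.1112, 0.008]
tcp_rot: [[-1.0, 0.001, 0.001], [0.001, 1.0, -0.0], [-0.001, -0.0, -1.0]]
wrist_force: [0.6, 0.3, 1.1]
finger_gap: 0.034
finger_force: 0.0
```

Request:
servo_tool --pt "0 12 0 0 34" --pt "0 26 0 0 34" --pt "0 41 0 0 34" --pt "0 56 0 0 34" --pt "0 72 0 0 34"

```text
t: 13.88
ee_pos: [0.581, -0.0367, 0.0074]
tcp_rot: [[-1.0, -0.0, 0.0], [-0.0, 1.0, 0.001], [-0.0, 0.001, -1.0]]
wrist_force: [0.7, -1.0, 0.6]
finger_gap: 0.0342
finger_force: 0.4
```

Request:
servo_tool --pt "0 16 0 0 34" --pt "0 32 0 0 34" --pt "0 48 0 0 34" --pt "0 64 0 0 34" --pt "0 80 0 0 34"

```text
t: 14.3
ee_pos: [0.5806, 0.0438, 0.0074]
tcp_rot: [[-1.0, -0.001, -0.0], [-0.001, 1.0, 0.001], [0.0, 0.001, -1.0]]
wrist_force: [-0.2, -0.9, -0.9]
finger_gap: 0.0339
finger_force: 0.4
```

Request:
servo_tool --pt "0 16 0 0 34" --pt "0 32 0 0 34" --pt "0 48 0 0 34" --pt "0 64 0 0 34" --pt "0 80 0 0 34"

```text
t: 14.72
ee_pos: [0.5803, 0.1237, 0.0073]
tcp_rot: [[-1.0, -0.001, -0.001], [-0.001, 1.0, 0.001], [0.001, 0.001, -1.0]]
wrist_force: [-0.1, -1.1, 0.7]
finger_gap: 0.0341
finger_force: 0.4
```

Request:
servo_tool --pt "0 16 0 0 34" --pt "0 32 0 0 34" --pt "0 48 0 0 34" --pt "0 64 0 0 34" --pt "0 80 0 0 34"

```text
t: 15.13
ee_pos: [0.58, 0.2037, 0.0073]
tcp_rot: [[-1.0, -0.001, -0.001], [-0.001, 1.0, 0.0], [0.001, 0.0, -1.0]]
wrist_force: [0.1, -2.5, 1.0]
finger_gap: 0.0342
finger_force: 0.4
```

Request:
servo_tool --pt "0 4 0 0 34" --pt "0 4 0 0 34" --pt "0 4 0 0 42" --pt "0 4 0 0 48" --pt "0 4 0 0 48"

```text
t: 15.55
ee_pos: [0.5813, 0.2035, 0.0072]
tcp_rot: [[-1.0, 0.002, -0.0], [0.002, 1.0, -0.001], [0.0, -0.001, -1.0]]
wrist_force: [-0.4, 0.0, -0.1]
finger_gap: 0.048
finger_force: 0.0
```

Request:
servo_tool --pt "0 0 -20 0 48" --pt "0 0 -45 0 48" --pt "20 0 -50 0 30" --pt "40 0 -50 0 14" --pt "55 0 -50 0 14"

```text
t: 15.97
ee_pos: [0.5256, 0.204, 0.058]
tcp_rot: [[-1.0, 0.003, 0.001], [0.003, 1.0, 0.0], [-0.001, 0.0, -1.0]]
wrist_force: [-0.1, -0.7, -0.5]
finger_gap: 0.0141
finger_force: 0.0
```

Request:
servo_tool --pt "0 0 0 0 14" --pt "0 0 20 0 14" --pt "0 0 38 0 14" --pt "0 0 49 0 14" --pt "0 0 49 0 14"

```text
t: 16.38
ee_pos: [0.5251, 0.2035, 0.0059]
tcp_rot: [[-1.0, 0.002, -0.004], [0.002, 1.0, -0.002], [0.004, -0.002, -1.0]]
wrist_force: [-1.0, 0.3, -0.3]
finger_gap: 0.0139
finger_force: 0.0
```

Request:
servo_tool --pt "-14 1 0 0 14" --pt "-28 1 0 0 14" --pt "-42 1 0 0 14" --pt "-54 1 0 0 14" --pt "-64 1 0 0 14"

```text
t: 16.8
ee_pos: [0.592, 0.2056, 0.009]
tcp_rot: [[-1.0, 0.002, 0.001], [0.002, 1.0, 0.0], [-0.001, 0.0, -1.0]]
wrist_force: [-0.3, 0.2, 0.5]
finger_gap: 0.014
finger_force: 0.3
```

Request:
servo_tool --pt "-7 0 0 0 14" --pt "-14 0 0 0 14" --pt "-21 0 0 0 14" --pt "-28 0 0 0 14" --pt "-35 0 0 0 14"

```text
t: 17.22
ee_pos: [0.6259, 0.206, 0.0085]
tcp_rot: [[-1.0, 0.001, 0.0], [0.001, 1.0, 0.0], [-0.0, 0.0, -1.0]]
wrist_force: [0.2, 0.8, 0.1]
finger_gap: 0.0139
finger_force: 0.0
```

Request:
servo_tool --pt "-7 0 0 0 14" --pt "-14 0 0 0 14" --pt "-21 0 0 0 14" --pt "-28 0 0 0 14" --pt "-28 0 0 0 14"

```text
t: 17.63
ee_pos: [0.6551, 0.2056, 0.0084]
tcp_rot: [[-1.0, 0.002, 0.002], [0.002, 1.0, 0.0], [-0.002, 0.0, -1.0]]
wrist_force: [-0.5, 0.4, 0.5]
finger_gap: 0.0144
finger_force: 0.0
```

Request:
servo_tool --pt "0 0 -40 0 14" --pt "30 0 -80 0 14" --pt "70 0 -110 0 14" --pt "110 0 -130 0 14" --pt "150 0 -130 0 14"

```text
t: 18.05
ee_pos: [0.5203, 0.2069, 0.1393]
tcp_rot: [[-1.0, 0.002, 0.006], [0.002, 1.0, 0.002], [-0.006, 0.002, -1.0]]
wrist_force: [-0.4, 1.2, 1.0]
finger_gap: 0.0143
finger_force: 0.0
```

Request:
servo_tool --pt "30 0 0 0 14" --pt "50 0 0 0 14" --pt "50 0 0 0 14" --pt "50 0 0 0 14" --pt "50 0 0 0 14"

```text
t: 18.47
ee_pos: [0.4698, 0.2062, 0.1361]
tcp_rot: [[-1.0, 0.001, 0.002], [0.001, 1.0, 0.0], [-0.002, 0.0, -1.0]]
wrist_force: [-0.2, 0.2, 0.5]
finger_gap: 0.0141
finger_force: 0.0
```

```bash
python3 - <<'E'
from h import *
s=monitor.sense();print(s['ee_pos'],s['finger_gap'])
p,d=optics.capture('side');q,d2=optics.capture('top')
a=cv2.resize(p[200:300,230:330,::-1],(400,400));b=cv2.resize(q[135:235,165:265,::-1],(400,400))
cv2.imwrite('pics/s5.png',np.clip(np.hstack([a,b])*1.5,0,255).astype(np.uint8))
P=cloud('top',d2);z=P[...,2]
m=((z>.012)&(z<.15)&(P[...,0]>.3)&(d2>0)).astype(np.uint8);m[:150]=0;m[260:]=0
k,l,st,c=cv2.connectedComponentsWithStats(m)
for i in range(1,k):
    if st[i,4]>30:print(st[i],c[i].round(1))
E
```

```text
[0.46983843 0.20619319 0.13613001] 0.014070287282526395
[111 218  14  14  97] [116.9 225.2]
[241 221   9   9  64] [245.  224.7]
[275 222  10  11  73] [279.2 227.1]
```

View pics/s5.png

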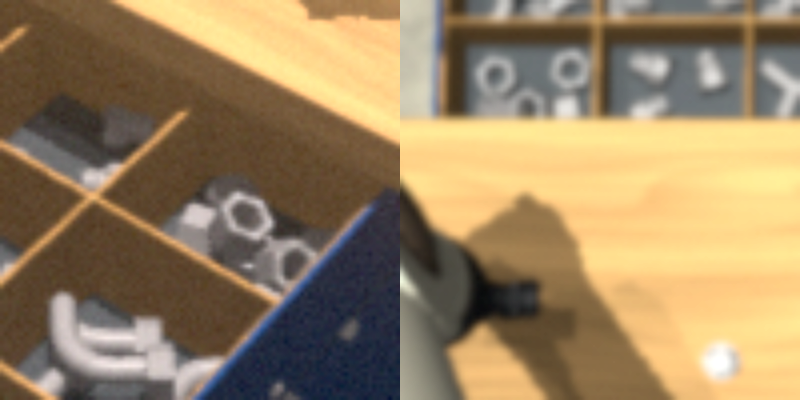

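The bench is clear. The nut compartment now shows extra nuts at (195,215) on the left and at (495,105) and (565,105) on the right. The bystanders have not moved.

```bash
python3 -c "
from station import order;print(order.hand_in())"
```

```text
the job is handed in; nothing more can be done
None
```

I swept all three nuts off the front edge into the drawer compartment with the stock nuts and handed the job in at about 18.6 s; the last pictures show the bench clear of nuts and the bystanders apparently unmoved, but the hand-in gave back no verdict.

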